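# Lock the switch and hold the belt tensioner down

### The job

The belt sharpening machine is getting a new belt. First swing the switch's yellow flap shut until its free end snaps in under the clip, so that the machine cannot be started; only then push the sprung tension arm (the one with the black rubber grip) down past the last click of its ratchet, right down to the end of its travel, and keep it there in your own hold, with no load on the red pawl, so that I can slip the belt on. The program finishes while holding it down; leave the tools and workpieces lying around where they are.

Things in the scene. Friction and masses are not known exactly. Their poses are not given: they have to be found in the camera images.
- machine: Green bench belt grinder, no belt fitted, bolted down. Origin: middle of its footprint, on the bench; +x from the work rest (robot's end) to the rear, +y to the motor side, z up. Its moving parts all turn about lines along its y. Machine frame, mm: base plate x -160..180, y -75..150; work rest x -210..-155, y -80..-5, z 108; platen wheels x -150..-110, y -60..-30, up to z 219.
- motor_top (a point): Highest point of the motor (machine frame, mm: 80, 70, 147; fixed, machine axes). Motor x 18..142, y 6..144. The upright frame plate is at y -5..5: x -155..10 up to z 210, further back to x 125 up to z 140. Drive wheel x 35..125, y -60..-30, up to z 130.
- flap_hinge (a point): Middle of the hinge line of the yellow switch flap (fixed, machine axes; machine frame 8, -170, 60 mm), at the rear end of the grey switch box, which is 100 x 62, top at z 56, centred at x -40, y -170. The space behind the hinge (x above 25, y below -75) is free but for the low honing stone beyond x 60.
- flap (a joint): Yellow flap's angle, rad: 0 = shut, level, pointing to machine -x; 1.57 = upright. Starts open at 1.3 to 2.0, red paddle facing the rear; stiff hinge, stays where left. Plate 56 wide, 4 thick, free edge 96 from the hinge line. Push the paddle from behind over to -x, then down: from about 0.13 rad on its edge must be forced past the clip (5 to 12 N on the paddle), then it stays latched.
- paddle (a point): Centre of the outer face of the flap's red paddle (moves with the flap; at angle 0 its axes are the machine's, +z out of the face). Disc 40 across, 14 thick, its centre 58 from the hinge line, its face 16 from the plane of the hinge (76 over the bench when shut).
- clip: Steel spring clip on the front (-x) end of the switch box, 30 wide: its round nose of 5 radius reaches 2 over the edge of the shut flap; its top is 72 over the bench, 99 ahead (-x) of the hinge line. It gives way by itself. Origin: its pivot at the foot.
- pivot_point (a point): Point on the tension arm's pivot line, level with the middle of the black grip along machine y (fixed on the machine, axes as machine; machine frame -60, 55, 190 mm).
- tensioner (a joint): Sprung tension arm's angle, rad. 0 = up at its top stop, where it starts, 42 degrees above machine +x; grows as the grip is pushed down; 0.60 = bottom stop, end of travel. The ratchet clicks at about 0.18, 0.31 and, last, 0.45; if let go it springs back onto the pawl at the last click passed. The spring pushes the grip up with about 8 N at the top, 15 N at the bottom; clicks add 1 or 2 N.
- grip (a point): Middle of the arm's black round rubber grip, on its axis: 20 across, 92 long along machine y, free all round; 190 from the pivot line. From pivot_point, along machine x and z (mm): x = 190 cos(0.733 - angle), z = 190 sin(0.733 - angle). 317 over the bench at the start, 215 at the bottom. The arm's bar and idler wheel lie on its -y side, 50 off and more.
- pawl (a joint): Angle of the red pawl of the ratchet, which is sprung against the three teeth of the arm's steel disc, in front (-x) of the arm's pivot at z 160 to 195 of the machine frame. rad: 0 = dropped in, about 0.1 = riding over a tooth. It moves by itself: leave it alone.
- stone: Loose honing stone 100 x 36 x 22, grey, on the bench right behind the switch. Origin: centre of its underside.
- hex_key: Loose black hex key 85 x 28, 6 thick, on the machine's base plate in front of the motor. Origin: on the long leg, underside.
- gouge_wide: Loose carving gouge, 277 long, 26 thick, on the green mat at the right. Origin: front end of its handle, underside; blade to its +x.
- gouge_narrow: Loose carving gouge like the other, lighter handle, on the same mat.
- knife: Loose carving knife 200 long, dark handle, on the same mat.
- dish: Loose round wooden dish, 168 diameter, 30 high, at the left. Origin: centre of its underside.
- mallet: Loose turned wooden mallet lying on its side at the left, 220 long along its x (head to -x), 92 thick. Origin: under its middle.
- brush: Loose bench brush 200 long at the front right. Origin: middle, underside.

How it is judged:
By the outcome, as a careful person would: the job done as asked, in the order asked, and still so for the second after the job is handed in, while the arm keeps its last pose, push and grip.
It also fails if it takes over 64 s, if anything falls off the work surface, if the arm or the gripper's body presses on something with over 40 N, if the wrist force passes 120 N, or if a joint passes its speed limit or range.

### The arm

A 7-joint arm with a two-finger parallel gripper is mounted at the origin on the work surface. World frame = base frame: x ahead of the robot, y to its left, z up, the work surface at z = 0. Lengths are in mm, angles in rad, forces in N, time in s.
With the tool pointing down it reaches from about 400 to 875 mm from the base axis. Payload 4.4 kg.
Tool frame: the origin (TCP) lies midway between the tips of the shut fingers; the grasp point (between the pads) lies 19 mm behind it; z points along the fingers, y is the line along which they close (so a half turn about z gives the same grasp; the last joint's range is limited). The gripper opens to 85 mm and grips with 20 to 120 N. Pads are 22 mm wide; open, the fingers measure 114 mm over their backs; the gripper's body (76 mm by 85 mm) begins 54 mm behind the grasp point. The pads swing forward as they close: fully open they stand 13 mm farther back than shut.
Start: joints at [1.044, 0.628, 0.038, 1.517, -0.027, 0.996, -0.02], TCP at [289.06, -582.204, 231.313] pointing down, gripper open.
Joint ranges: [-3.06, 3.06], [-0.37, 2.12], [-1.25, 1.32], [0.18, 2.47], [-1.1, 4.24], [0.23, 1.98], [-2.94, 2.94]. Speed limits (rad/s): [2.57, 2.57, 3.14, 3.14, 3.14, 3.14, 3.14].

### API

Orientations are given as [roll, pitch, yaw] about the fixed x, y, z axes, in that order (R = Rz(yaw) Ry(pitch) Rx(roll)).
In Python, from cell import monitor, cams, ctrl gives the robot as it stands.
- The arm moves only by the tool drive_tool, never from a script. Its argument "motion" is a list of rows, each an object with "fingers": the opening, from 0 (shut) to 1 (fully open); "linear": the shift along the tool's x, y, z in m, a list of three; "twist": the turn about the tool's z in rad. In form: [{"fingers": fingers, "linear": [x, y, z], "twist": twist}, ...]. A call has 1 to 5 rows; each row shifts and turns the commanded pose from where the row before left it, along the tool's axes as they then stand; what a row does not reach is not made up. A row lasts 1/12 s, in which the tool goes at most 41.7 mm and 7.16 degrees, less where a joint would pass 70% of its speed; a pose out of reach is approached as far as the arm can. A call with a gripper value outside its range is refused whole. The fingers move at their own pace and stop on an object; the grip force is fixed at half the most. Time passes only in rows, so rows that do not move let the fingers close. It gives the time, the measured TCP pose, the force, the opening and the grip force at its end, in the units of the state.
- monitor.read_state(): the state, without advancing time (a new reading comes with each control period).
- cams.get_image(name): name is "scene" or "top"; returns a dict with "color" (400x640x3 uint8, blue, green, red), "K" (3x3 intrinsics, pixels), "k1" (the pictures are not rectified: a ray, as slopes to the right and down, at radius r is drawn at 1 + k1 r^2 times it, then the intrinsics apply), "R" (3x3) and "t" (3): a world point X has camera coordinates R X + t. Camera axes: x right, y down, z forward; pixel columns grow to the right and rows downward; lengths in mm; the calibration is good to about 2 mm. A picture is of the moment at which its call begins. There is no depth.
- ctrl.finish_job(): hands the job in; it is judged then, once.
The state is a dict: "clock": time; "qpos": joint angles; "qd": joint speeds; "tau": joint torques, N m; "eef_pos": TCP position; "tool_rot": TCP orientation; "force": force on the tool from outside, world axes, zero at the start; "torque": the same for the moment, N m; "width": finger opening in mm; "gripper_force": force on a finger pad.
Only numpy, scipy, OpenCV 4.12 (cv2) and the standard library are available. Lean on these libraries where they do the work, as an engineer would, in place of code of your own. Each camera call takes 0.05 s, during which the arm holds its last target. There are 200 camera calls.

## Working session

There is one attempt and no reset: what is moved stays moved. The work goes in short steps, Python scripts to look and compute and a tool call to move; the robot and the scene stay as the last step left them, time stands still between calls to the robot, and variables do not carry over. Pictures are saved under pics/ and viewed, at most 10 in all, crops included, and the job is handed in when it is done.

Besides the shell and the picture viewer there is one more tool, called after ">>>" as name(argument=value, ...) on one line, values as JSON. drive_tool: Moves the arm, as the interface text tells. Its arguments: {"type":"object","properties":{"motion":{"type":"array"}},"required":["motion"]}

```bash
ls; mkdir -p pics; python3 - <<'E'
from cell import monitor,cams,ctrl
import cv2
print(monitor.read_state())
for n in("scene","top"):
    d=cams.get_image(n); cv2.imwrite(f"pics/{n}0.png",d["color"]); print(n,d["K"],d["k1"],d["R"],d["t"])
E
```

```text
pics
{'clock': 0.0, 'qpos': array([ 1.04422746,  0.62933216,  0.03842416,  1.51841021, -0.02700599,
        0.99629299, -0.01998516]), 'qd': array([-0.00037712,  0.00058587, -0.00149911, -0.00096904,  0.00062788,
       -0.00137908, -0.00137411]), 'tau': array([-1.38159969e-03, -5.63395929e+01,  1.22582451e+00, -1.93438321e+01,
        1.10353858e-02,  1.07541075e-02, -3.45411661e-05]), 'eef_pos': array([ 288.76277165, -581.61575302,  230.38432048]), 'tool_rot': array([-3.13966734e+00,  1.00849370e-05,  4.60793898e-01]), 'force': array([-0.31030025,  0.00634846, -0.1341771 ]), 'torque': array([ 0.01829306,  0.00627258, -0.01061139]), 'gripper_force': 0.0, 'width': 85.25373815703378}
scene [[405.93854924   0.         317.89150852]
 [  0.         405.93854924 199.54063524]
 [  0.           0.           1.        ]] 0.003966452463603921 [[ 0.78404209  0.62057149  0.01300113]
 [ 0.49543311 -0.61304699 -0.61540184]
 [-0.37393053  0.48894213 -0.78810631]] [-400.14583054 -175.23764605 1711.40164028]
top [[376.95637756   0.         312.88135074]
 [  0.         376.95637756 198.1105857 ]
 [  0.           0.           1.        ]] -0.08435260666260826 [[ 4.89715020e-03 -9.99987643e-01 -8.54995770e-04]
 [-9.91478070e-01 -4.74416608e-03 -1.30187283e-01]
 [ 1.30181618e-01  1.48525624e-03 -9.91489052e-01]] [ -50.89372315  554.79764519 1314.48516683]
```

View pics/scene0.png

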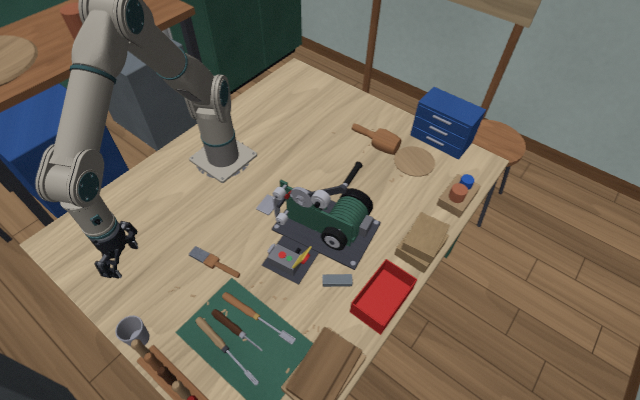

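View pics/top0.png

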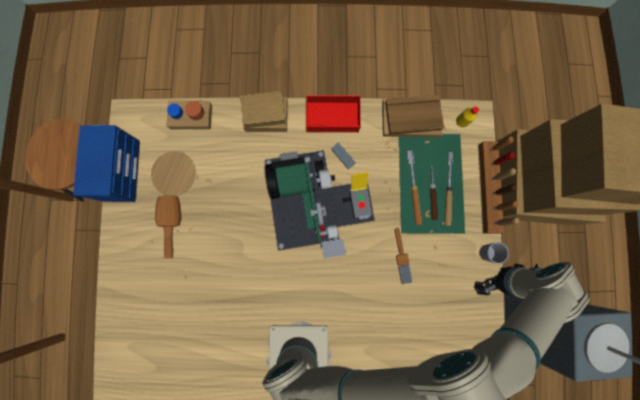

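The machine is at about (320,215) in the scene view and (315,200) in the top view. Its flap is open, yellow at (303,257) and (360,181). I'll enlarge both.

```bash
python3 - <<'E'
import cv2
for n,(x,y) in dict(scene=(245,155),top=(250,142)).items():
    im=cv2.imread(f"pics/{n}0.png")[y:y+120,x:x+155]
    im=cv2.resize(im,None,fx=5,fy=5,interpolation=cv2.INTER_CUBIC)
    for k in range(0,155,20): cv2.putText(im,str(x+k),(k*5,8),0,.35,(0,0,255)); cv2.line(im,(k*5,0),(k*5,599),(255,255,255),1) if 0 else cv2.line(im,(k*5,0),(k*5,12),(0,0,255),1)
    for k in range(0,120,20): cv2.putText(im,str(y+k),(0,k*5+4),0,.35,(0,0,255))
    cv2.imwrite(f"pics/{n}c.png",im)
E
```

```text
(no output)
```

View pics/scenec.png

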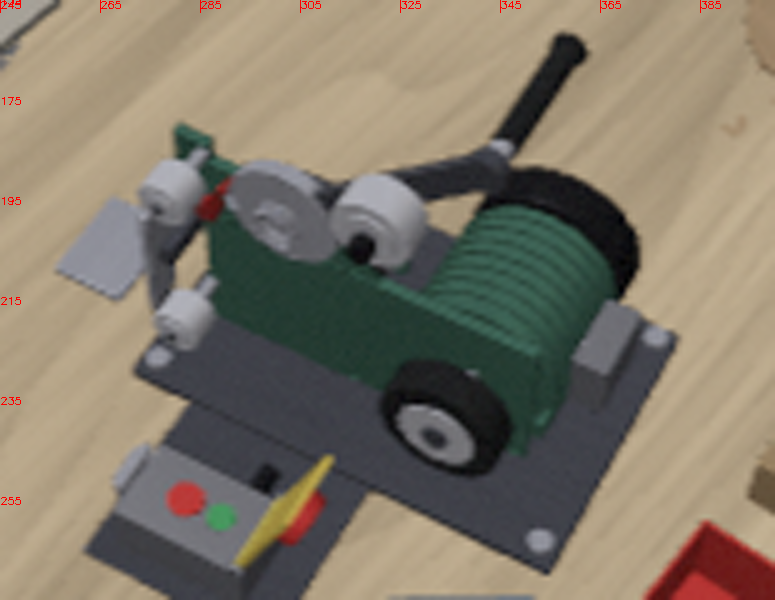

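View pics/topc.png

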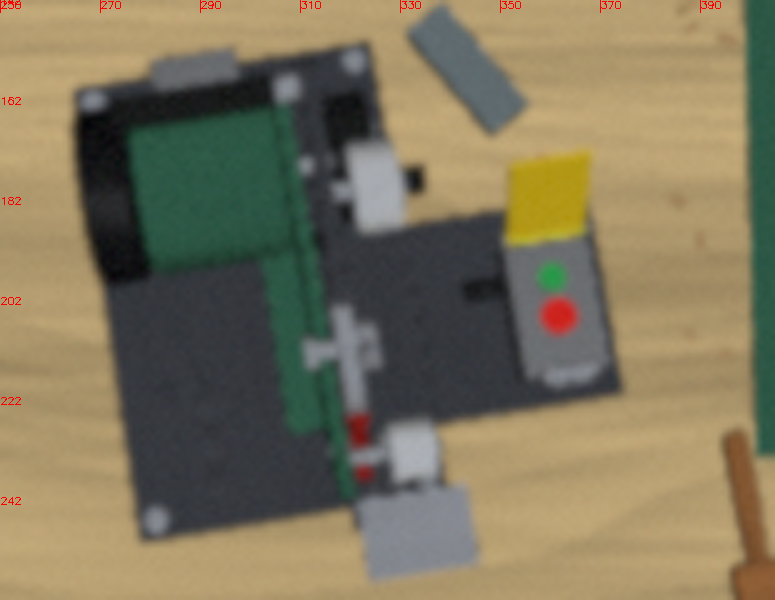

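The crops show base plate corners, work-rest corners and flap edges clearly, and the grip end is at scene (359,165). I'll fit the machine pose and flap angle to both views.

```bash
cat > h.py <<'E'
import numpy as np
from scipy.spatial.transform import Rotation as Rt
CAM=None
def load():
    import json,os
    from cell import cams
    C={}
    for n in("scene","top"):
        d=cams.get_image(n); C[n]={k:np.array(d[k]) for k in("K","k1","R","t")}
    np.save("cal.npy",C,allow_pickle=True); return C
def proj(c,X):
    p=c["R"]@X+c["t"]; s=p[:2]/p[2]; s=s*(1+c["k1"]*(s@s)); return c["K"][:2,:2]@s+c["K"][:2,2]
def M2W(pose,P):
    x,y,a=pose; c,s=np.cos(a),np.sin(a); return np.array([x+c*P[0]-s*P[1],y+s*P[0]+c*P[1],P[2]])
E
python3 - <<'E'
from h import *
from scipy.optimize import least_squares
C=load()
S=lambda u,v:(245+u/5,155+v/5); T=lambda u,v:(250+u/5,142+v/5)
b=lambda x,y:(lambda q:(x,y,q[3]))
f=lambda y,r:(lambda q:(8-r*np.cos(q[4]),y,60+r*np.sin(q[4])))
k=lambda *p:(lambda q:p)
O=[("scene",S(135,370),b(-160,-75)),("scene",S(548,572),b(180,-75)),("scene",S(678,337),b(180,150)),
("top",T(142,540),b(-160,150)),("top",T(77,90),b(180,150)),("top",T(368,43),b(180,-75)),
("top",T(478,560),k(-210,-80,108)),("top",T(370,578),k(-210,-5,108)),("top",T(466,486),k(-155,-80,108)),
("scene",S(55,272),k(-210,-80,108)),("scene",S(118,300),k(-155,-80,108)),("scene",S(115,197),k(-210,-5,108)),
("top",T(507,243),f(-142,0)),("top",T(585,235),f(-198,0)),("top",T(510,167),f(-142,96)),("top",T(590,152),f(-198,96)),
("scene",S(330,457),f(-142,96)),("scene",S(240,568),f(-198,0)),("scene",S(570,50),k(81,101,317))]
def r(q): return np.concatenate([proj(C[n],M2W(q[:3],g(q)))-uv for n,uv,g in O])
s=least_squares(r,[650,-30,0.1,10,1.7],loss="soft_l1")
print(s.x); print(np.c_[r(s.x).reshape(-1,2).round(1)])
q=s.x
for n,p in dict(hinge=(8,-170,60),grip=(81.2,55,317.1),gripbot=(-60+190*np.cos(.133),55,190+190*np.sin(.133)),clip=(-91,-170,72)).items(): print(n,M2W(q[:3],p).round(1))
E
```

```text
[ 5.50096902e+02 -4.44307231e+01  1.68257295e-01  8.94922309e+00
 -2.94516958e+01]
[[-1.4  0.4]
 [ 0.1  0.5]
 [ 0.2  0.1]
 [-0.5  0.7]
 [-1.3 -0.5]
 [ 0.3 -0.8]
 [ 0.   0.5]
 [-0.5  0.6]
 [-0.4 -1. ]
 [-0.5 -0.7]
 [ 0.2 -0. ]
 [-0.7 -0.3]
 [-0.3 -0.7]
 [-0.4 -1.6]
 [-0.2 -0.4]
 [ 0.4 -0.1]
 [-0.6  0.2]
 [-0.7  0.4]
 [-0.3 -0.3]]
hinge [ 586.5 -210.7   60. ]
grip [620.9  23.4 317.1]
gripbot [667.4  31.3 215.2]
clip [ 488.9 -227.3   72. ]
```

The fit residuals are about 1 px. The machine is at (550.1, -44.4) with yaw 0.168, and the flap angle is 1.964 rad. I'll turn the tool to yaw 1.739, so that tool x is machine +y and tool y is machine +x, with the fingers shut.

>>> drive_tool(motion=[{"fingers": 0,"linear": [0,0,0],"twist": -0.12},{"fingers": 0,"linear": [0,0,0],"twist": -0.12},{"fingers": 0,"linear": [0,0,0],"twist": -0.12},{"fingers": 0,"linear": [0,0,0],"twist": -0.12},{"fingers": 0,"linear": [0,0,0],"twist": -0.12}])

```text
clock: 0.62
eef_pos: [289.0, -582.1, 231.1]
tool_rot: [-3.141, -0.0, 1.067]
force: [-0.1, 0.0, 0.2]
width: 25.3
gripper_force: 0.0
```

>>> drive_tool(motion=[{"fingers": 0,"linear": [0,0,0],"twist": -0.12},{"fingers": 0,"linear": [0,0,0],"twist": -0.12},{"fingers": 0,"linear": [0,0,0],"twist": -0.12},{"fingers": 0,"linear": [0,0,0],"twist": -0.12},{"fingers": 0,"linear": [0,0,0],"twist": -0.12}])

```text
clock: 1.03
eef_pos: [288.9, -582.1, 231.1]
tool_rot: [-3.141, -0.0, 1.667]
force: [0.7, -0.4, 0.3]
width: -0.0
gripper_force: 0.0
```

>>> drive_tool(motion=[{"fingers": 0,"linear": [0,0,0],"twist": -0.078},{"fingers": 0,"linear": [0.0225,0.032,0],"twist": 0},{"fingers": 0,"linear": [0.0225,0.032,0],"twist": 0},{"fingers": 0,"linear": [0.0225,0.032,0],"twist": 0},{"fingers": 0,"linear": [0,0,0],"twist": 0}])

```text
clock: 1.45
eef_pos: [381.1, -491.2, 231.7]
tool_rot: [3.135, -0.004, 1.751]
force: [1.7, 1.1, 1.2]
width: -0.0
gripper_force: 0.0
```

>>> drive_tool(motion=[{"fingers": 0,"linear": [0,0,0],"twist": 0},{"fingers": 0,"linear": [0,0,0],"twist": 0},{"fingers": 0,"linear": [0,0,0],"twist": 0}])

```text
clock: 1.7
eef_pos: [370.9, -500.9, 231.1]
tool_rot: [-3.14, 0.0, 1.737]
force: [-0.1, 0.4, 0.4]
width: -0.2
gripper_force: 0.0
```

>>> drive_tool(motion=[{"fingers": 0,"linear": [0.0112,0.016,0],"twist": 0},{"fingers": 0,"linear": [0.0225,0.032,0],"twist": 0},{"fingers": 0,"linear": [0.0225,0.032,0],"twist": 0},{"fingers": 0,"linear": [0.0225,0.032,0],"twist": 0},{"fingers": 0,"linear": [0.0225,0.032,0],"twist": 0}])

```text
clock: 2.12
eef_pos: [497.2, -376.5, 231.2]
tool_rot: [-3.141, 0.001, 1.735]
force: [-0.1, -0.6, 0.1]
width: -0.3
gripper_force: 0.0
```

>>> drive_tool(motion=[{"fingers": 0,"linear": [0.0225,0.032,0],"twist": 0},{"fingers": 0,"linear": [0.0225,0.032,0],"twist": 0},{"fingers": 0,"linear": [0.0225,0.032,0],"twist": 0},{"fingers": 0,"linear": [0.0225,0.032,0],"twist": 0},{"fingers": 0,"linear": [0.0225,0.032,0],"twist": 0}])

```text
clock: 2.53
eef_pos: [636.8, -239.0, 231.1]
tool_rot: [-3.141, 0.001, 1.736]
force: [0.8, 0.3, -0.4]
width: 0.2
gripper_force: 0.0
```

>>> drive_tool(motion=[{"fingers": 0,"linear": [0.016,0.024,0],"twist": 0},{"fingers": 0,"linear": [0.012,0.016,0],"twist": 0},{"fingers": 0,"linear": [0.004,0.008,0],"twist": 0},{"fingers": 0,"linear": [0,0,0],"twist": 0},{"fingers": 0,"linear": [0,0,0],"twist": 0}])

```text
clock: 2.95
eef_pos: [677.4, -200.9, 230.9]
tool_rot: [-3.14, 0.001, 1.737]
force: [-0.9, 0.2, -0.1]
width: 0.1
gripper_force: 0.0
```

>>> drive_tool(motion=[{"fingers": 0,"linear": [0.0025,0,0.02],"twist": 0},{"fingers": 0,"linear": [0.0025,0,0.035],"twist": 0},{"fingers": 0,"linear": [0,0,0.034],"twist": 0},{"fingers": 0,"linear": [0,0,0.02],"twist": 0},{"fingers": 0,"linear": [0,0,0.009],"twist": 0}])

```text
clock: 3.37
eef_pos: [673.4, -196.9, 109.6]
tool_rot: [-3.134, -0.001, 1.735]
force: [-0.5, -0.8, 0.0]
width: -0.1
gripper_force: 0.0
```

>>> drive_tool(motion=[{"fingers": 0,"linear": [0,0,0],"twist": 0},{"fingers": 0,"linear": [0,-0.007,0],"twist": 0},{"fingers": 0,"linear": [0,-0.007,0],"twist": 0},{"fingers": 0,"linear": [0,-0.007,0],"twist": 0},{"fingers": 0,"linear": [0,-0.007,0],"twist": 0}])

```text
clock: 3.78
eef_pos: [649.7, -199.1, 115.1]
tool_rot: [3.14, 0.001, 1.738]
force: [0.4, 0.2, 0.9]
width: -0.1
gripper_force: 0.0
```

>>> drive_tool(motion=[{"fingers": 0,"linear": [0,-0.005,0],"twist": 0},{"fingers": 0,"linear": [0,-0.005,0],"twist": 0},{"fingers": 0,"linear": [0,-0.005,0],"twist": 0},{"fingers": 0,"linear": [0,-0.005,0],"twist": 0},{"fingers": 0,"linear": [0,-0.005,0],"twist": 0}])

```text
clock: 4.2
eef_pos: [624.7, -202.4, 113.4]
tool_rot: [-3.141, -0.0, 1.739]
force: [0.8, 0.9, -0.1]
width: 0.2
gripper_force: 0.4
```

>>> drive_tool(motion=[{"fingers": 0,"linear": [0,-0.007,-0.001],"twist": 0},{"fingers": 0,"linear": [0,-0.007,-0.001],"twist": 0},{"fingers": 0,"linear": [0,-0.007,-0.001],"twist": 0},{"fingers": 0,"linear": [0,-0.007,0],"twist": 0},{"fingers": 0,"linear": [0,-0.007,0],"twist": 0}])

```text
clock: 4.62
eef_pos: [589.7, -208.4, 116.2]
tool_rot: [-3.141, -0.0, 1.739]
force: [0.5, 0.4, -0.6]
width: 0.0
gripper_force: 0.3
```

>>> drive_tool(motion=[{"fingers": 0,"linear": [0,-0.007,0.001],"twist": 0},{"fingers": 0,"linear": [0,-0.007,0.001],"twist": 0},{"fingers": 0,"linear": [0,-0.005,0.001],"twist": 0},{"fingers": 0,"linear": [0,-0.005,0.002],"twist": 0},{"fingers": 0,"linear": [0,0,0],"twist": 0}])

```text
clock: 5.03
eef_pos: [565.4, -212.8, 110.8]
tool_rot: [-3.139, -0.0, 1.738]
force: [-0.7, 0.2, 0.6]
width: 0.1
gripper_force: 0.0
```

```bash
python3 - <<'E'
from cell import cams
import cv2
o=[]
for n,(x,y) in dict(scene=(255,210),top=(310,160)).items():
    im=cams.get_image(n)["color"][y:y+80,x:x+78]; o.append(cv2.resize(im,None,fx=5,fy=5,interpolation=cv2.INTER_CUBIC))
cv2.imwrite("pics/f1.png",cv2.hconcat(o))
E
```

```text
(no output)
```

View pics/f1.png

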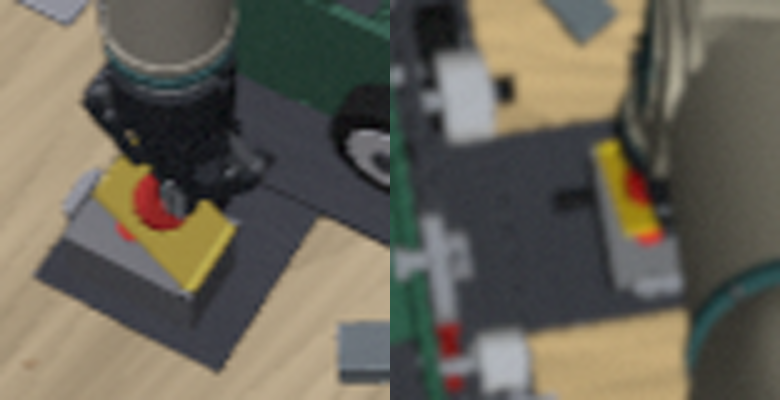

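The picture shows the flap swung over to about 45°, with the fingertip on the red paddle (left pane, ~(165,200)). I'll continue along the arc and down.

>>> drive_tool(motion=[{"fingers": 0,"linear": [0,-0.007,0.0045],"twist": 0},{"fingers": 0,"linear": [0,-0.007,0.0045],"twist": 0},{"fingers": 0,"linear": [0,-0.005,0.0045],"twist": 0},{"fingers": 0,"linear": [0,-0.005,0.0045],"twist": 0},{"fingers": 0,"linear": [0,-0.004,0.0035],"twist": 0}])

```text
clock: 5.55
eef_pos: [538.3, -217.1, 89.0]
tool_rot: [-3.14, -0.0, 1.739]
force: [0.9, -0.8, 0.1]
width: -0.1
gripper_force: 0.1
```

>>> drive_tool(motion=[{"fingers": 0,"linear": [0,-0.004,0.0035],"twist": 0},{"fingers": 0,"linear": [0,-0.004,0.003],"twist": 0},{"fingers": 0,"linear": [0,-0.002,0.003],"twist": 0},{"fingers": 0,"linear": [0,0,0.002],"twist": 0},{"fingers": 0,"linear": [0,0,0.002],"twist": 0}])

```text
clock: 5.97
eef_pos: [529.8, -218.6, 76.5]
tool_rot: [3.141, 0.0, 1.739]
force: [0.3, 0.5, 0.9]
width: -0.0
gripper_force: 0.0
```

>>> drive_tool(motion=[{"fingers": 0,"linear": [0,0,0.001],"twist": 0},{"fingers": 0,"linear": [0,0,0.001],"twist": 0},{"fingers": 0,"linear": [0,0,0.001],"twist": 0},{"fingers": 0,"linear": [0,0,0],"twist": 0}])

```text
clock: 6.3
eef_pos: [529.8, -218.7, 75.8]
tool_rot: [3.141, 0.001, 1.739]
force: [-4.8, 3.4, 22.1]
width: 0.0
gripper_force: 11.5
```

>>> drive_tool(motion=[{"fingers": 0,"linear": [0,0,0.001],"twist": 0},{"fingers": 0,"linear": [0,0,0],"twist": 0},{"fingers": 0,"linear": [0,0,-0.01],"twist": 0},{"fingers": 0,"linear": [0,0,-0.03],"twist": 0},{"fingers": 0,"linear": [0,0,-0.036],"twist": 0}])

```text
clock: 6.72
eef_pos: [527.4, -218.1, 147.0]
tool_rot: [-3.136, -0.003, 1.739]
force: [0.5, -0.3, -0.0]
width: 0.1
gripper_force: 0.0
```

>>> drive_tool(motion=[{"fingers": 0,"linear": [0,0,-0.036],"twist": 0},{"fingers": 0,"linear": [0,0,-0.036],"twist": 0},{"fingers": 0,"linear": [0,0,-0.036],"twist": 0},{"fingers": 0,"linear": [0,0,-0.036],"twist": 0},{"fingers": 0,"linear": [0,0,-0.036],"twist": 0}])

```text
clock: 7.13
eef_pos: [528.9, -218.7, 329.7]
tool_rot: [-3.141, -0.0, 1.739]
force: [-0.1, -0.7, -1.6]
width: 0.2
gripper_force: 0.0
```

>>> drive_tool(motion=[{"fingers": 0,"linear": [0,0,-0.025],"twist": 0},{"fingers": 0,"linear": [0,0,-0.01],"twist": 0},{"fingers": 0,"linear": [0,0,-0.004],"twist": 0},{"fingers": 0,"linear": [0,0,0],"twist": 0}])

```text
clock: 7.47
eef_pos: [529.4, -218.8, 366.9]
tool_rot: [-3.141, -0.0, 1.739]
force: [0.9, -0.4, -0.5]
width: -0.1
gripper_force: 0.0
```

```bash
python3 - <<'E'
from cell import cams
import cv2
o=[]
for n,(x,y) in dict(scene=(255,210),top=(310,160)).items():
    im=cams.get_image(n)["color"][y:y+80,x:x+78]; o.append(cv2.resize(im,None,fx=5,fy=5,interpolation=cv2.INTER_CUBIC))
cv2.imwrite("pics/f2.png",cv2.hconcat(o))
E
```

```text
(no output)
```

View pics/f2.png

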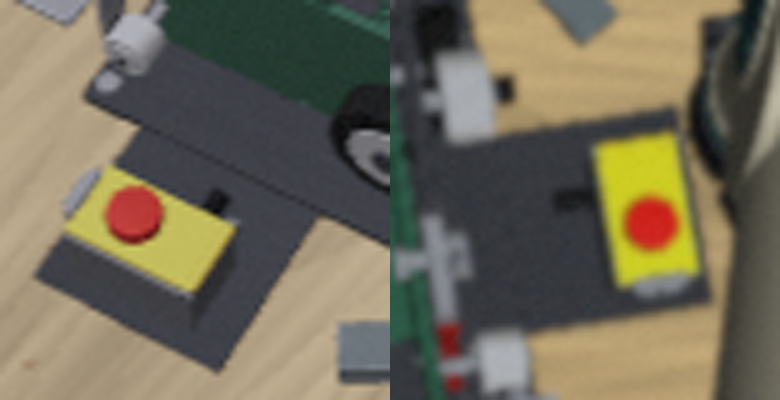

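The flap lies level on the box with its free edge under the clip (clip at left-pane ~(82,192), right-pane ~(662,285)). The 22 N stop at z 75.8 agrees. Next I'll go over the grip with the fingers open.

>>> drive_tool(motion=[{"fingers": 0.8,"linear": [0.015,0.008,0],"twist": 0},{"fingers": 0.8,"linear": [0.034,0.019,0],"twist": 0},{"fingers": 0.8,"linear": [0.034,0.019,0],"twist": 0},{"fingers": 0.8,"linear": [0.034,0.019,0],"twist": 0},{"fingers": 0.8,"linear": [0.034,0.019,0],"twist": 0}])

```text
clock: 7.98
eef_pos: [586.7, -54.3, 365.1]
tool_rot: [-3.138, -0.001, 1.738]
force: [0.9, -0.3, -0.4]
width: 60.4
gripper_force: 0.0
```

>>> drive_tool(motion=[{"fingers": 0.8,"linear": [0.034,0.019,0],"twist": 0},{"fingers": 0.8,"linear": [0.034,0.019,0],"twist": 0},{"fingers": 0.8,"linear": [0.012,0.007,0],"twist": 0},{"fingers": 0.8,"linear": [0.004,0.002,0],"twist": 0},{"fingers": 0.8,"linear": [0,0,0],"twist": 0}])

```text
clock: 8.4
eef_pos: [619.0, 36.0, 365.3]
tool_rot: [-3.138, -0.0, 1.741]
force: [-0.1, 0.2, -0.2]
width: 68.3
gripper_force: 0.0
```

>>> drive_tool(motion=[{"fingers": 0.8,"linear": [0,0,0],"twist": 0},{"fingers": 0.8,"linear": [0,0,0],"twist": 0},{"fingers": 0.8,"linear": [0,0,0],"twist": 0}])

```text
clock: 8.65
eef_pos: [619.3, 32.6, 367.1]
tool_rot: [-3.141, 0.001, 1.736]
force: [-0.1, 0.4, -0.6]
width: 68.7
gripper_force: 0.0
```

```bash
python3 - <<'E'
from cell import cams
import cv2
o=[]
for n,(x,y) in dict(scene=(315,120),top=(250,130)).items():
    im=cams.get_image(n)["color"][y:y+80,x:x+78]; o.append(cv2.resize(im,None,fx=5,fy=5,interpolation=cv2.INTER_CUBIC))
cv2.imwrite("pics/g1.png",cv2.hconcat(o))
E
```

```text
(no output)
```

View pics/g1.png

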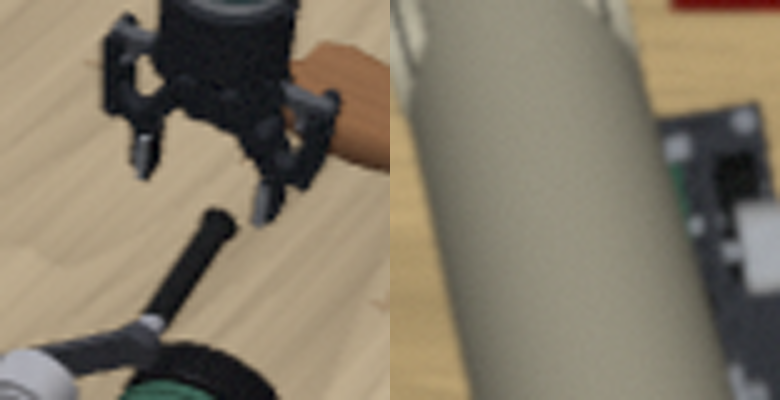

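```bash
python3 - <<'E'
from h import *
C=np.load("cal.npy",allow_pickle=True).item()["scene"]
pose=(550.1,-44.43,.16826)
f=lambda X:((proj(C,np.array(X))-[315,120])*5).round()
for y in(9,65,101): print(y,f(M2W(pose,(81.2,y,317.1))))
for dx in(-42,-34,0,34,42): print(dx,f(M2W(pose,(81+dx,64,377))))
E
```

```text
9 [153. 322.]
65 [194. 261.]
101 [219. 223.]
-42 [138. 169.]
-34 [150. 174.]
0 [201. 194.]
34 [254. 215.]
42 [266. 220.]
```

The projections match the picture: fingers at (150,175) and (258,218), grip end at (220,222). I'll descend and grasp.

>>> drive_tool(motion=[{"fingers": 0.8,"linear": [0,0,0.012],"twist": 0},{"fingers": 0.8,"linear": [0,0,0.022],"twist": 0},{"fingers": 0.8,"linear": [0,0,0.022],"twist": 0},{"fingers": 0.8,"linear": [0,0,0.01],"twist": 0},{"fingers": 0.8,"linear": [0,0,0.004],"twist": 0}])

```text
clock: 9.17
eef_pos: [618.5, 34.0, 295.6]
tool_rot: [-3.138, 0.0, 1.738]
force: [-0.2, -0.1, 0.3]
width: 68.2
gripper_force: 0.0
```

>>> drive_tool(motion=[{"fingers": 0.8,"linear": [0,0,0],"twist": 0},{"fingers": 0,"linear": [0,0,0],"twist": 0},{"fingers": 0,"linear": [0,0,0],"twist": 0},{"fingers": 0,"linear": [0,0,0],"twist": 0},{"fingers": 0,"linear": [0,0,0],"twist": 0}])

```text
clock: 9.58
eef_pos: [618.9, 34.8, 298.1]
tool_rot: [-3.141, 0.0, 1.739]
force: [-13.7, -1.2, 0.9]
width: 20.2
gripper_force: 6.0
```

>>> drive_tool(motion=[{"fingers": 0,"linear": [0,0,0],"twist": 0},{"fingers": 0,"linear": [0,0,0],"twist": 0},{"fingers": 0,"linear": [0,0,0],"twist": 0},{"fingers": 0,"linear": [0,0,0],"twist": 0},{"fingers": 0,"linear": [0,0,0],"twist": 0}])

```text
clock: 10.0
eef_pos: [618.4, 34.8, 298.4]
tool_rot: [-3.14, 0.0, 1.739]
force: [-5.2, -1.3, 5.5]
width: 18.0
gripper_force: 58.3
```

>>> drive_tool(motion=[{"fingers": 0,"linear": [0,0.004,0.005],"twist": 0},{"fingers": 0,"linear": [0,0.004,0.005],"twist": 0},{"fingers": 0,"linear": [0,0.004,0.005],"twist": 0},{"fingers": 0,"linear": [0,0.0035,0.005],"twist": 0},{"fingers": 0,"linear": [0,0.0035,0.005],"twist": 0}])

```text
clock: 10.42
eef_pos: [636.2, 37.8, 273.7]
tool_rot: [-3.137, 0.001, 1.739]
force: [-9.5, -1.2, 6.8]
width: 18.0
gripper_force: 60.7
```

>>> drive_tool(motion=[{"fingers": 0,"linear": [0,0.0034,0.0055],"twist": 0},{"fingers": 0,"linear": [0,0.003,0.0055],"twist": 0},{"fingers": 0,"linear": [0,0.003,0.0055],"twist": 0},{"fingers": 0,"linear": [0,0.003,0.0058],"twist": 0},{"fingers": 0,"linear": [0,0,0],"twist": 0}])

```text
clock: 10.83
eef_pos: [648.3, 39.8, 250.2]
tool_rot: [-3.136, 0.0, 1.739]
force: [-7.6, -1.5, 8.8]
width: 17.9
gripper_force: 63.0
```

>>> drive_tool(motion=[{"fingers": 0,"linear": [0,0.0025,0.0058],"twist": 0},{"fingers": 0,"linear": [0,0.0024,0.0059],"twist": 0},{"fingers": 0,"linear": [0,0.0022,0.0059],"twist": 0},{"fingers": 0,"linear": [0,0.002,0.006],"twist": 0},{"fingers": 0,"linear": [0,0.0018,0.006],"twist": 0}])

```text
clock: 11.25
eef_pos: [658.4, 41.5, 221.9]
tool_rot: [-3.136, 0.001, 1.739]
force: [-9.8, -1.4, 14.6]
width: 18.5
gripper_force: 65.6
```

>>> drive_tool(motion=[{"fingers": 0,"linear": [0,0.0015,0.006],"twist": 0},{"fingers": 0,"linear": [0,0.0013,0.006],"twist": 0},{"fingers": 0,"linear": [0,0.0011,0.005],"twist": 0},{"fingers": 0,"linear": [0,0.001,0.004],"twist": 0},{"fingers": 0,"linear": [0,0,0],"twist": 0}])

```text
clock: 11.67
eef_pos: [663.3, 42.3, 200.5]
tool_rot: [-3.136, 0.001, 1.739]
force: [-11.2, -1.4, 13.1]
width: 18.2
gripper_force: 67.5
```

>>> drive_tool(motion=[{"fingers": 0,"linear": [0,0.0005,0.002],"twist": 0},{"fingers": 0,"linear": [0,0,0],"twist": 0},{"fingers": 0,"linear": [0,0,0],"twist": 0}])

```text
clock: 11.92
eef_pos: [663.5, 42.3, 199.2]
tool_rot: [-3.135, 0.001, 1.739]
force: [-12.1, -1.5, 13.6]
width: 18.1
gripper_force: 67.6
```

>>> drive_tool(motion=[{"fingers": 0,"linear": [0,0.0003,0.0015],"twist": 0},{"fingers": 0,"linear": [0,0,0],"twist": 0},{"fingers": 0,"linear": [0,0,0],"twist": 0}])

```text
clock: 12.17
eef_pos: [663.7, 42.4, 197.9]
tool_rot: [-3.135, 0.001, 1.739]
force: [-10.8, -1.6, 15.1]
width: 18.2
gripper_force: 67.6
```

>>> drive_tool(motion=[{"fingers": 0,"linear": [0,0.0003,0.0015],"twist": 0},{"fingers": 0,"linear": [0,0,0],"twist": 0},{"fingers": 0,"linear": [0,0,0],"twist": 0}])

```text
clock: 12.42
eef_pos: [663.9, 42.4, 196.5]
tool_rot: [-3.135, 0.001, 1.738]
force: [-11.6, -1.9, 16.3]
width: 18.4
gripper_force: 67.7
```

>>> drive_tool(motion=[{"fingers": 0,"linear": [0,0,0.0015],"twist": 0},{"fingers": 0,"linear": [0,0,0],"twist": 0},{"fingers": 0,"linear": [0,0,0],"twist": 0}])

```text
clock: 12.67
eef_pos: [664.1, 42.4, 195.2]
tool_rot: [-3.136, 0.001, 1.738]
force: [-10.4, -2.1, 16.7]
width: 18.3
gripper_force: 67.8
```

>>> drive_tool(motion=[{"fingers": 0,"linear": [0,0,0.002],"twist": 0},{"fingers": 0,"linear": [0,0,0],"twist": 0},{"fingers": 0,"linear": [0,0,0],"twist": 0}])

```text
clock: 12.92
eef_pos: [664.3, 42.4, 193.5]
tool_rot: [-3.136, 0.001, 1.738]
force: [-11.1, -2.3, 17.8]
width: 18.4
gripper_force: 67.9
```

>>> drive_tool(motion=[{"fingers": 0,"linear": [0,0,0.002],"twist": 0},{"fingers": 0,"linear": [0,0,0],"twist": 0},{"fingers": 0,"linear": [0,0,0],"twist": 0}])

```text
clock: 13.17
eef_pos: [664.7, 42.5, 190.8]
tool_rot: [-3.137, 0.001, 1.739]
force: [-10.1, -1.6, 12.7]
width: 18.3
gripper_force: 68.5
```

```bash
python3 - <<'E'
from cell import cams
from h import *
import cv2
im=cams.get_image("scene")["color"][140:220,305:405]; cv2.imwrite("pics/g2.png",cv2.resize(im,None,fx=7,fy=7,interpolation=cv2.INTER_CUBIC))
C=np.load("cal.npy",allow_pickle=True).item()["scene"]; pose=(550.1,-44.43,.16826)
for th in(.4,.45,.5,.55,.6):
  print(th,[((proj(C,M2W(pose,(-60+190*np.cos(.733-th),y,190+190*np.sin(.733-th))))-[305,140])*7).round() for y in(9,101)])
E
```

```text
0.4 [array([353., 438.]), array([439., 299.])]
0.45 [array([357., 453.]), array([442., 315.])]
0.5 [array([360., 467.]), array([445., 329.])]
0.55 [array([362., 482.]), array([447., 344.])]
0.6 [array([363., 495.]), array([447., 357.])]
```

View pics/g2.png

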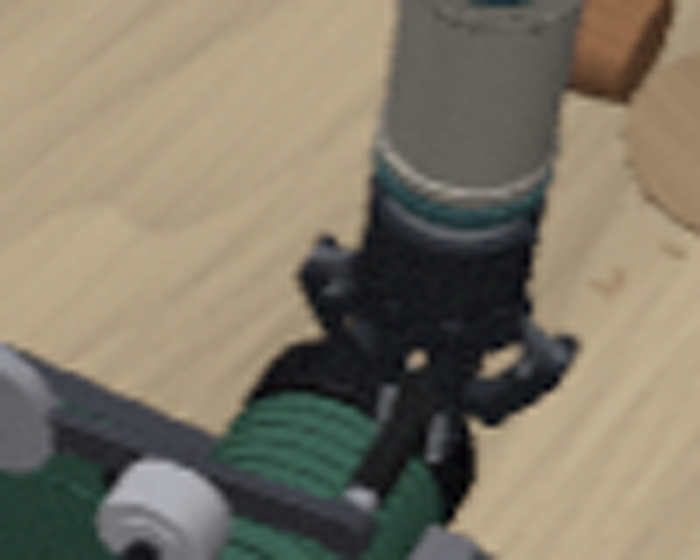

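The grip's inner end (silver collar at (360,495)) matches the prediction for 0.60, but the force has not yet shown the stop. The bar rolls on the pads as the arm turns, which uses up extra travel. I'll push a little further to feel the stop.

>>> drive_tool(motion=[{"fingers": 0,"linear": [0,0,0.002],"twist": 0},{"fingers": 0,"linear": [0,0,0],"twist": 0},{"fingers": 0,"linear": [0,0,0],"twist": 0}])

```text
clock: 13.47
eef_pos: [664.8, 42.5, 190.6]
tool_rot: [-3.138, 0.001, 1.738]
force: [-14.1, -2.9, 22.3]
width: 18.2
gripper_force: 69.4
```

>>> drive_tool(motion=[{"fingers": 0,"linear": [0,0,0.002],"twist": 0},{"fingers": 0,"linear": [0,0,0],"twist": 0},{"fingers": 0,"linear": [0,0,0],"twist": 0}])

```text
clock: 13.72
eef_pos: [664.8, 42.5, 190.5]
tool_rot: [-3.139, 0.002, 1.738]
force: [-18.1, -3.4, 31.2]
width: 18.3
gripper_force: 70.4
```

The stop is felt: 2 mm more command adds 9 N with no motion. I'll check it holds steady.

>>> drive_tool(motion=[{"fingers": 0,"linear": [0,0,0],"twist": 0},{"fingers": 0,"linear": [0,0,0],"twist": 0},{"fingers": 0,"linear": [0,0,0],"twist": 0},{"fingers": 0,"linear": [0,0,0],"twist": 0},{"fingers": 0,"linear": [0,0,0],"twist": 0}])

```text
clock: 14.13
eef_pos: [664.8, 42.5, 190.5]
tool_rot: [-3.139, 0.002, 1.738]
force: [-17.1, -3.4, 30.9]
width: 18.2
gripper_force: 70.4
```

>>> drive_tool(motion=[{"fingers": 0,"linear": [0,0,0],"twist": 0},{"fingers": 0,"linear": [0,0,0],"twist": 0},{"fingers": 0,"linear": [0,0,0],"twist": 0},{"fingers": 0,"linear": [0,0,0],"twist": 0},{"fingers": 0,"linear": [0,0,0],"twist": 0}])

```text
clock: 14.55
eef_pos: [664.8, 42.5, 190.5]
tool_rot: [-3.139, 0.002, 1.738]
force: [-17.2, -2.8, 32.2]
width: 18.0
gripper_force: 70.4
```

```bash
python3 -c "
from cell import ctrl
print(ctrl.finish_job())"
```

```text
the job is handed in; nothing more can be done
None
```

The switch flap was pushed shut first and lies under its clip; the gripper then took the tension arm past the last click to its bottom stop and holds it there with a steady push of about 31 N. The job was handed in at about 14.6 s.

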